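# Re-arm the tripped gas shut-off valve

## Task

The spring-closed gas valve has tripped: take its lever by the upright black grip, draw it round against its spring until the pin at its end has just clicked behind the latch's hook, then ease it back so that the hook carries it, and let go. The latch fires at a touch: never let the lever snap back, do not push the trip plunger behind it in by more than 4 mm, and leave the things lying about where they are.

Things in the scene. Friction and masses are not known exactly. Their poses are not given: they have to be found in the camera images.
- pivot (a point): The lever's vertical spindle, 60 mm above the table, on the brass body of a gas valve on a steel base plate (300 x 300 mm, fixed to the table). Its x axis points along the copper gas pipe, roughly away from the robot; z is up. No part of the valve but the grip post is higher than 95 mm.
- grip (a point): Point on the axis of the lever's upright round black grip post (22 mm diameter, from 64 to 140 mm above the table), 115 mm above the table and 150 mm from the spindle's axis, about which it moves on a level circle. The lever is a flat steel bar 22 mm wide, its top 64 mm above the table. This frame's x axis points outwards along the lever, y the way the lever has to be drawn.
- pin (a point): Steel catch pin (8 mm diameter) on the lever's outer end, 195 mm from the spindle, top 86 mm above the table, this point 75 mm. Drawn onto the slanting nose of the hook, it swings the hook out; the pull grows by 3 to 6 N over 6 to 10 mm of the post's travel, drops back at the crest, and 5 to 8 mm further the hook springs in behind the pin with a small click. Eased back, the pin is then held.
- lever (a joint): Swing of the lever (rad): 0 at rest (valve shut, as found), growing as it is drawn (counter-clockwise seen from above), hard stop 1.25. Its spring pulls back with about 4 N at the grip post at 0, rising steadily to 8 N at 0.8 and 9 N at 1.0. Let go unhooked, it flies back. Hooked, it hangs at some angle between 0.74 and 1.06, wherever the latch happens to be clamped: see or feel.
- plunger (a joint): How far (m) the trip plunger is pushed in: a small sprung steel button on the latch, facing the pin 5 mm past its hooked place. 0 when free; the pin meets a resistance of about 2 N, growing by 1.3 N per mm; pushed in by more than 4 mm it has tripped (9 mm at most).
- flux: Bystander: a white jar of flux, 60 mm wide and 70 mm high, standing; origin under its centre.
- spanner: Bystander: a steel spanner lying flat, about 180 mm long; origin under it.
- coupling: Bystander: a copper pipe coupling, 44 mm wide and 50 mm high, standing; origin under its centre.
- quadrant (a point): Fixed point on the top of the grey quadrant plate, 212 mm from the spindle, 44 mm above the table, where the lever lies over it at 0.9 rad. The latch (dark carriage 62 x 85 mm, up to 80 mm above the table) is clamped on the plate within 0.16 rad either side. It carries a flat steel hook on a light spring, which reaches round the outside of the pin's path; a light sideways touch opens it.

How it is judged (in metres and radians):
On the way:
1. the lever is drawn back to the latch's part of its swing (value of joint lever above 0.66 rad), for 0.1 s.
At the end, for the whole second after the job is handed in: The lever hangs drawn back in the latch's hook (swing above 0.70 rad), at rest (under 0.05 rad/s), held by nothing else, with the trip plunger free (in by less than 2 mm) (value of joint lever above 0.7 rad and velocity of joint lever between -0.05 and 0.05 rad/s and value of joint plunger below 0.002 m); the robot touches nothing.
It fails at once if the lever snaps back (faster than 2 rad/s towards shut) (velocity of joint lever below -2 rad/s).
It fails at once if the trip plunger is pushed in by more than 4 mm (value of joint plunger above 0.004 m).
It fails at once if the flux jar is moved by more than 30 mm (distance of flux from where it was at the start of the episode above 0.03 m).
It fails at once if the spanner is moved by more than 30 mm (distance of spanner from where it was at the start of the episode above 0.03 m).
It fails at once if the coupling is moved by more than 30 mm (distance of coupling from where it was at the start of the episode above 0.03 m).
It also fails if it takes over 64 s, if anything falls off the work surface, if the arm or the gripper's body presses on something with over 40 N, if the wrist force passes 120 N, or if a joint passes its speed limit or range.

## Robot

A 6-joint arm with a two-finger parallel gripper is mounted at the origin on the work surface. World frame = base frame: x ahead of the robot, y to its left, z up, the work surface at z = 0. Lengths are in mm, angles in rad, forces in N, time in s.
With the tool pointing down it reaches from about 350 to 775 mm from the base axis. Payload 7.3 kg.
Tool frame: the origin (TCP) lies at the very end of the fingers, on their centre line; the grasp point (between the pads) lies 19 mm behind it; x points along the fingers, y is the direction in which the jaws open and shut, and the axes are right-handed (so a half turn about x gives the same grasp; the last joint's range is limited). The gripper opens to 92 mm and grips with 3 to 60 N. Pads are 19 mm wide; open, the fingers measure 130 mm over their backs; the gripper's body (75 mm by 190 mm) begins 47 mm behind the grasp point.
Start: joints at [1.105, 0.342, 1.524, -0, 1.275, -0.146], TCP at [165.035, 498.409, 195.641] pointing down, gripper open.
Joint ranges: [-2.53, 2.53], [-0.77, 2.02], [0.04, 2.7], [-1, 4.14], [0.28, 2.66], [-3.11, 3.11]. Speed limits (rad/s): [2.57, 2.57, 3.14, 3.14, 3.14, 3.14].

## Interface

Orientations are given as [roll, pitch, yaw] about the fixed x, y, z axes, in that order (R = Rz(yaw) Ry(pitch) Rx(roll)).
In Python, from plant import bot gives the robot as it stands.
- The arm moves only by the tool step_arm, never from a script. Its argument "targets" is a list that holds one entry, the list of rows, each a list of 4 numbers: the shift along the tool's x, y, z in m, then the turn about the tool's x in degrees. A call has exactly 5 rows; each row is the pose to reach, as a shift and turn from the pose measured when the call began, along the tool's axes at that moment; what a row does not reach only later rows make up. A row lasts 1/12 s, in which the tool goes at most 41.7 mm and 7.16 degrees, less where a joint would pass 70% of its speed; a pose out of reach is approached as far as the arm can. A call with a gripper value outside its range is refused whole. "jaw" is the closure, from 0 (fully open) to 1 (shut), set as the call begins (left out, the last holds). The fingers move at their own pace and stop on an object; the grip force is fixed at half the most. Time passes only in rows, so rows that repeat a pose let the fingers close, or fill a call up. It gives the time, the measured TCP pose, the force and the opening at its end, in the units of the state.
- bot.get_obs(): the state, without advancing time (a new reading comes with each control period).
- bot.capture(name): name is "scene" or "top"; returns a dict with "color" (420x560x3 uint8, red, green, blue), "depth" (420x560 float32, mm along the optical axis (not along the pixel's ray), 0 where there is no reading), "fov_y" (degrees; the focal length in pixels is half the picture's height over the tangent of half this angle, whatever the lens; pixels are square), "cx", "cy" (the principal point, pixels), "rvec" (rotation vector, rad) and "tvec" (3), from world to camera coordinates, as OpenCV has them. Camera axes: x right, y down, z forward; pixel columns grow to the right and rows downward; lengths in mm; the calibration is good to about 2 mm. A picture is of the moment at which its call begins.
- bot.close_job(): hands the job in, once; it reports no verdict.
The state is a dict: "time": time; "joint_positions": joint angles; "dq": joint speeds; "tau": joint torques, N m; "tool_pos": TCP position; "tcp_rot": TCP orientation; "contact_force": force on the tool from outside, world axes, zero at the start; "moment": the same for the moment, N m; "grip_width": finger opening in mm.
Only numpy, scipy, OpenCV 4.12 (cv2) and the standard library are available. Lean on these libraries where they do the work, as an engineer would, in place of code of your own. Each camera call takes 0.05 s, during which the arm holds its last target. There are 200 camera calls.

## Working session

There is one attempt and no reset: what is moved stays moved. The work goes in short steps, Python scripts to look and compute and a tool call to move; the robot and the scene stay as the last step left them, time stands still between calls to the robot, and variables do not carry over. Pictures are saved under pics/ and viewed, about 8 in all and at most 12, crops included, and the job is handed in when it is done.

Besides the shell and the picture viewer there is one more tool, called after "Call:" in YAML: its name, and indented under it one key for each argument. step_arm: Moves the arm, as the interface text tells. Its arguments: {"type":"object","properties":{"targets":{"type":"array","items":{"type":"array","items":{"type":"array","items":{"type":"number"}}}},"jaw":{"type":"number"}},"required":["targets"]}

```bash
mkdir -p pics; cat > h.py <<'E'
import numpy as np, cv2
from plant import bot
def cam(n,f=None):
    c=bot.capture(n)
    if f: cv2.imwrite(f,c["color"][:,:,::-1])
    np.savez("%s.npz"%n,**c)
    return c
def load(n): return dict(np.load("%s.npz"%n))
def K(c):
    f=c["color"].shape[0]/2/np.tan(np.radians(float(c["fov_y"]))/2); return f
def px2w(c,u,v,z=None):
    f=K(c);R,_=cv2.Rodrigues(c["rvec"]);t=np.array(c["tvec"]).reshape(3)
    d=np.array([(u-c["cx"])/f,(v-c["cy"])/f,1.])
    o=-R.T@t; w=R.T@d
    if z is None: return o+w*float(c["depth"][int(round(v)),int(round(u))])
    return o+w*(z-o[2])/w[2]
def w2px(c,p):
    f=K(c);R,_=cv2.Rodrigues(c["rvec"]);q=R@np.array(p,float)+np.array(c["tvec"]).reshape(3)
    return f*q[0]/q[2]+c["cx"],f*q[1]/q[2]+c["cy"]
E
python3 - <<'E'
from h import *
a=cam("scene","pics/s0.png");b=cam("top","pics/t0.png")
for c in(a,b):
    R,_=cv2.Rodrigues(c["rvec"]);print(c["fov_y"],c["cx"],c["cy"],-R.T@np.array(c["tvec"]).reshape(3))
print(bot.get_obs())
E
```

```text
49.52421893944173 275.7824083797494 211.57638647679227 [1029.01419865 -765.26795692 1283.18999547]
57.431280664380346 274.35588955935197 210.71250580346214 [ 414.33602109  -13.7667177  1092.52313519]
{'time': 0.1, 'joint_positions': array([ 1.10503301e+00,  3.42689967e-01,  1.52491538e+00, -6.12610732e-07,
        1.27536662e+00, -1.45977224e-01]), 'dq': array([-6.03747975e-04, -1.70523427e-03, -2.14032644e-03, -9.78401698e-05,
        7.66876668e-04, -1.17281843e-03]), 'tau': array([ 2.61305744e-03, -4.32004058e+01, -2.44697946e+01,  7.21788662e-02,
        5.26150223e-02, -1.39510794e-05]), 'tool_pos': array([164.83041511, 498.04019425, 194.99744397]), 'tcp_rot': array([-1.71634883,  1.56941701, -2.03613475]), 'contact_force': array([-1.02824896, -0.42170487,  0.19661188]), 'moment': array([-0.00588542, -0.0141989 ,  0.05215818]), 'grip_width': 91.98289615692975}
```

View pics/t0.png

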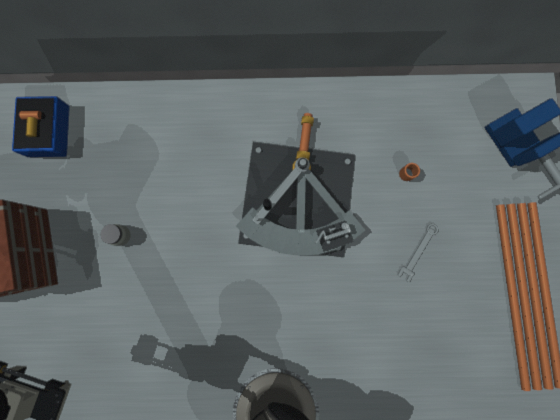

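View pics/s0.png

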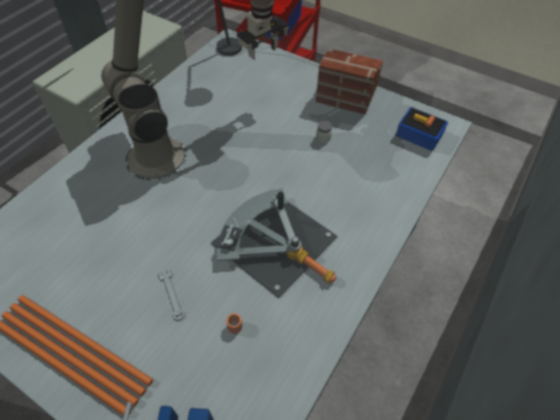

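```bash
python3 - <<'E'
from h import *
c=load("top");im=c["color"][130:270,220:390,::-1]
cv2.imwrite("pics/t0c.png",cv2.resize(im,None,fx=4.4,fy=4.2,interpolation=cv2.INTER_CUBIC) if 0 else cv2.resize(im,None,fx=4,fy=4,interpolation=cv2.INTER_CUBIC))
c=load("scene");im=c["color"][180:300,200:350,::-1]
cv2.imwrite("pics/s0c.png",cv2.resize(im,None,fx=5,fy=5,interpolation=cv2.INTER_CUBIC))
E
```

```text
(no output)
```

View pics/t0c.png

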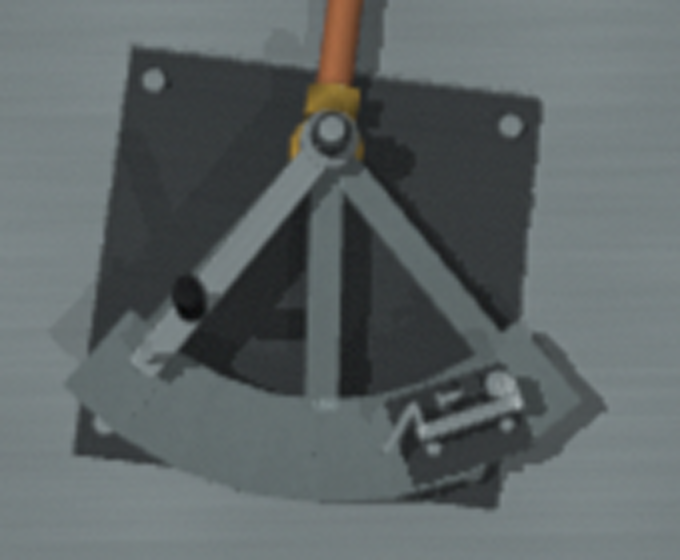

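View pics/s0c.png

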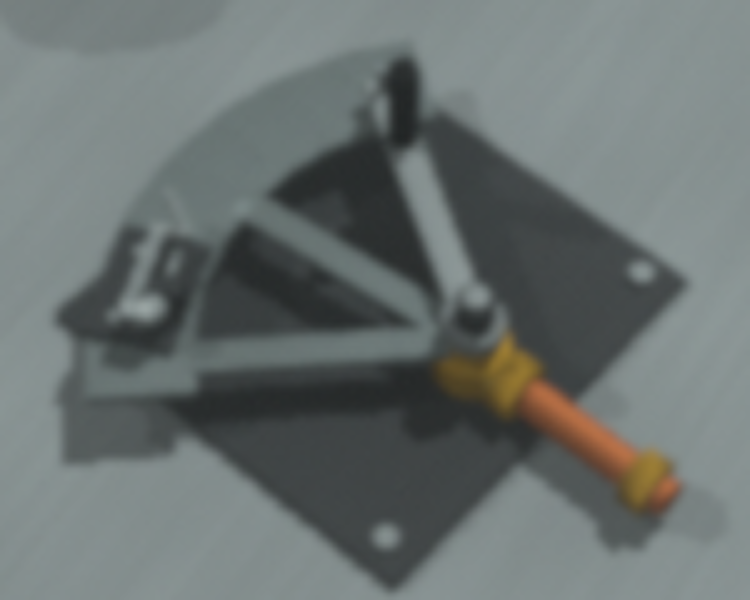

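```bash
python3 - <<'E'
from h import *
c=load("top")
def p(u,v,z): return px2w(c,220+u/4,130+v/4,z)
for n,u,v in [("nut",331,130),("gtop",183,290),("g",190,298),("gbot",194,312),("pin",150,362),("hooktip",390,448),("hookcorner",418,408),("hookbend",424,430),("hookend",518,400),("plunger?",448,397),("pl_left",385,405),("pl2",440,398),("hookpivot",500,383),("carr1",405,440),("c2",418,488),("c3",530,450),("quadr edge R",605,405)]:
    print(n,px2w(c,220+u/4,130+v/4).round(1))
s=load("scene")
def q(u,v): return px2w(s,200+u/5,180+v/5).round(1)
print("scene gtop",q(405,65),q(402,100),"nut",q(478,297))
P=px2w(c,302.75,162.5)[:2]
# table of depth-based points of dark post
import itertools
pts=[]
for v in range(195,215):
  for u in range(260,275):
    w=px2w(c,u,v)
    if w[2]>90: pts.append(w)
pts=np.array(pts);print(len(pts),pts[pts[:,2]>130].mean(0) if len(pts) else 0, pts[:,2].max())
for d in pts[::4]: print(d.round(0),end=" ")
print()
pts=[]
for v in range(190,235):
  for u in range(245,305):
    f=K(s)
    if s["color"][v,u].max()<60:
      w=px2w(s,u,v)
      if w[2]>90: pts.append(w)
pts=np.array(pts);print(len(pts),pts[:,:].mean(0),pts[pts[:,2]>130].mean(0))
E
```

```text
nut [667.9 -84.7  92.6]
gtop [555.6  14.3 134.1]
g [549.5   9.8 140.3]
gbot [545.6   8.3 102.8]
pin [517.5  39.4  61.6]
hooktip [ 457.6 -122.7   43.8]
hookcorner [ 482.5 -138.9   74.6]
hookbend [ 467.7 -142.    77.8]
hookend [ 486.7 -205.3   74.5]
plunger? [ 489.5 -159.    74.3]
pl_left [ 487.1 -120.3   42.9]
pl2 [ 488.5 -152.9   80.3]
hookpivot [ 497.9 -193.2   78.4]
carr1 [ 462.7 -132.6   48.4]
c2 [ 430.1 -140.5   47. ]
c3 [ 456.4 -226.8   -2.1]
quadr edge R [ 487.5 -281.2   -0.9]
scene gtop [552.1  13.6 139.8] [558.1   1.  120.9] nut [670.5 -87.7  96.9]
74 [554.69623864  11.87179783 138.88166185] 142.81989973896384
[564.  16. 137.] [564.   6. 139.] [561.  11. 141.] [559.  21. 139.] [558.  11. 140.] [556.  21. 138.] [556.  11. 141.] [553.  21. 141.] [554.  11. 139.] [552.  21. 136.] [551.  11. 138.] [554.   1. 120.] [549.  14. 138.] [548.   4. 138.] [546.  14. 139.] [549.   4. 119.] [545.  14. 126.] [548.   4. 104.] [546.  10. 103.] 
60 [570.97808983 -22.34777995 161.28303976] [588.38580343 -52.84808371 223.08461827]
```

```bash
cat >> h.py <<'E'
from scipy.spatial.transform import Rotation as Ro
PV=np.array([668.,-85.]);TH0=np.radians(139.2);RG=150.
def st():
    o=bot.get_obs();p=o["tool_pos"];R=Ro.from_euler("xyz",o["tcp_rot"]).as_matrix()
    d=p[:2]-PV
    print("t%.2f"%o["time"],"p",p.round(1),"phi %.1f tilt %s"%(np.degrees(np.arctan2(R[1,1],R[0,1])),R[:,0].round(3)),"r %.1f lev %.4f"%(np.hypot(*d),(np.arctan2(d[1],d[0])%(2*np.pi))-TH0),"F",o["contact_force"].round(1),"M",o["moment"].round(2),"w %.1f"%o["grip_width"],"q",o["joint_positions"].round(2))
    th=np.arctan2(d[1],d[0]);F=o["contact_force"];print("  Ftan %.2f Frad %.2f"%(-F[0]*np.sin(th)+F[1]*np.cos(th),F[0]*np.cos(th)+F[1]*np.sin(th)))
    return o,p,R
def rel(x,y,z,phi):
    o,p,R=st();s=R.T@(np.array([x,y,z])-p)/1000
    f=np.degrees(np.arctan2(R[1,1],R[0,1]));a=(f-phi+90)%180-90
    print("shift",s.round(4),"turn %.1f"%a);return s,a
def lev(a,z,n=5,a0=None):
    "rows for lever angle a (from a0 in n steps), jaws tangential"
    o,p,R=st();f=np.degrees(np.arctan2(R[1,1],R[0,1]));d=p[:2]-PV
    c=(np.arctan2(d[1],d[0])%(2*np.pi))-TH0
    for k in range(1,n+1):
        b=c+(a-c)*k/n;t=b+TH0;x=np.array([*(PV+RG*np.array([np.cos(t),np.sin(t)])),z])
        tr=(f-np.degrees(t+np.pi/2)+90)%180-90
        print([*(R.T@(x-p)/1000).round(4),round(tr,1)])
E
python3 - <<'E'
from h import *
rel(555,13,195,49.2)
E
```

```text
t0.10 p [164.8 498.  195. ] phi 71.7 tilt [-0.001 -0.001 -1.   ] r 770.1 lev -0.1467 F [-1.  -0.4  0.2] M [-0.01 -0.01  0.05] w 92.0 q [ 1.11  0.34  1.52 -0.    1.28 -0.15]
  Ftan 1.05 Frad 0.35
shift [ 4.000e-04 -3.378e-01  5.229e-01] turn 22.5
```

Call:
step_arm:
  targets:
    - [[0,-0.02,0.031,0],[0,-0.042,0.065,0],[0,-0.064,0.099,0],[0,-0.086,0.133,0],[0,-0.108,0.167,0]]
  jaw: 0

```text
time: 0.52
tool_pos: [289.9, 341.3, 194.9]
tcp_rot: [-1.803, 1.569, -2.122]
contact_force: [0.0, 0.2, 0.1]
grip_width: 92.1
```

Call:
step_arm:
  targets:
    - [[0,-0.022,0.034,0],[0,-0.044,0.068,0],[0,-0.066,0.102,0],[0,-0.088,0.136,0],[0,-0.108,0.167,0]]

```text
time: 0.93
tool_pos: [415.5, 184.3, 194.9]
tcp_rot: [-1.843, 1.569, -2.162]
contact_force: [0.0, 1.4, -0.6]
grip_width: 92.0
```

```bash
python3 - <<'E'
from h import *
rel(555,13,195,49.2)
E
```

```text
t0.93 p [415.5 184.3 194.9] phi 71.7 tilt [-0.001 -0.002 -1.   ] r 369.2 lev -0.1054 F [ 0.   1.4 -0.6] M [ 0.07 -0.04 -0.02] w 92.0 q [ 0.25  0.21  1.7  -0.    1.22 -1.  ]
  Ftan -0.96 Frad 0.99
shift [ 0.     -0.1188  0.1863] turn 22.5
```

Call:
step_arm:
  targets:
    - [[0,-0.02,0.032,4.5],[0,-0.045,0.07,9],[0,-0.07,0.11,13.5],[0,-0.095,0.148,18],[0,-0.119,0.186,22.5]]

```text
time: 1.35
tool_pos: [545.0, 23.7, 194.7]
tcp_rot: [-1.715, 1.568, -2.431]
contact_force: [1.1, 0.8, 0.0]
grip_width: 92.2
```

Call:
step_arm:
  targets:
    - [[0,0,0,0],[0,0,0,0],[0,0,0,0],[0,0,0,0],[0,0,0,0]]

```text
time: 1.77
tool_pos: [544.3, 25.0, 194.9]
tcp_rot: [-1.812, 1.568, -2.526]
contact_force: [0.8, 0.4, -0.1]
grip_width: 91.6
```

```bash
python3 - <<'E'
from h import *
rel(555,13,99,49.2)
c=cam("scene")
g=[w2px(c,(555,13,z)) for z in(64,140)]; print(g,w2px(c,(555,13,195)))
cv2.imwrite("pics/s1c.png",cv2.resize(c["color"][130:270,210:350,::-1],None,fx=4,fy=4,interpolation=cv2.INTER_CUBIC))
E
```

```text
t1.77 p [544.3  25.  194.9] phi 49.1 tilt [-0.002 -0.001 -1.   ] r 165.6 lev -0.0147 F [ 0.8  0.4 -0.1] M [-0.04  0.04 -0.04] w 91.6 q [-0.09  0.38  1.47 -0.    1.29 -0.95]
  Ftan -0.84 Frad -0.32
shift [ 0.0959 -0.0018  0.0161] turn -0.1
[(np.float64(281.33990607302576), np.float64(207.6348807211887)), (np.float64(281.65711187941), np.float64(193.45611122565754))] (np.float64(281.90378720188295), np.float64(182.42998097461862))
```

View pics/s1c.png

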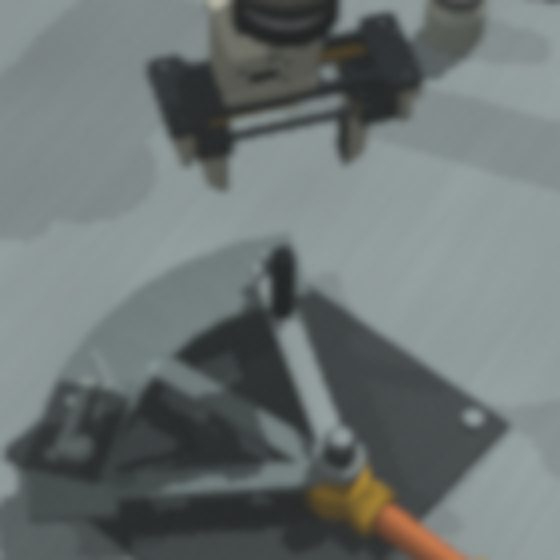

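Call:
step_arm:
  targets:
    - [[0.0,-0.002,0.016,0],[0.025,-0.002,0.016,0],[0.05,-0.002,0.016,0],[0.075,-0.002,0.016,0],[0.096,-0.002,0.016,0]]

```text
time: 2.23
tool_pos: [554.2, 13.8, 97.9]
tcp_rot: [-1.851, 1.568, -2.563]
contact_force: [-0.2, 0.9, -0.6]
grip_width: 91.5
```

Call:
step_arm:
  targets:
    - [[0,0,0,0],[0,0,0,0],[0,0,0,0],[0,0,0,0],[0,0,0,0]]

```text
time: 2.65
tool_pos: [555.1, 14.0, 99.5]
tcp_rot: [-0.42, 1.569, -1.133]
contact_force: [0.4, -0.7, 0.6]
grip_width: 91.7
```

```bash
python3 - <<'E'
from h import *
rel(554.5,13,98,49.2)
E
```

```text
t2.65 p [555.1  14.   99.5] phi 49.2 tilt [ 0.001 -0.002 -1.   ] r 150.1 lev -0.0077 F [ 0.4 -0.7  0.6] M [-0.04  0.02  0.03] w 91.7 q [-0.11  0.49  1.58 -0.    1.08 -0.97]
  Ftan 0.21 Frad -0.75
shift [ 0.0015 -0.0011  0.0001] turn 0.0
```

Call:
step_arm:
  targets:
    - [[0,-0.001,0,0],[0,-0.001,0,0],[0,-0.001,0,0],[0,-0.001,0,0],[0,-0.001,0,0]]
  jaw: 1

```text
time: 3.07
tool_pos: [554.5, 13.2, 99.6]
tcp_rot: [-0.377, 1.569, -1.089]
contact_force: [0.2, -0.5, -0.6]
grip_width: 63.1
```

Call:
step_arm:
  targets:
    - [[0,0,0,0],[0,0,0,0],[0,0,0,0],[0,0,0,0],[0,0,0,0]]

```text
time: 3.48
tool_pos: [554.4, 13.1, 99.5]
tcp_rot: [-0.477, 1.569, -1.189]
contact_force: [-0.7, -0.7, -0.4]
grip_width: 29.9
```

```bash
python3 - <<'E'
from h import *
lev(0.25,99)
E
```

```text
t3.48 p [554.4  13.1  99.5] phi 49.2 tilt [ 0.001 -0.002 -1.   ] r 150.1 lev -0.0006 F [-0.7 -0.7 -0.4] M [-0.05 -0.03  0.  ] w 29.9 q [-0.11  0.49  1.58 -0.    1.07 -0.97]
  Ftan 0.93 Frad 0.07
[np.float64(0.0005), np.float64(-0.0075), np.float64(0.0003), np.float64(-2.8)]
[np.float64(0.0005), np.float64(-0.015), np.float64(0.0008), np.float64(-5.7)]
[np.float64(0.0005), np.float64(-0.0225), np.float64(0.0018), np.float64(-8.6)]
[np.float64(0.0005), np.float64(-0.0299), np.float64(0.0031), np.float64(-11.5)]
[np.float64(0.0005), np.float64(-0.0372), np.float64(0.0048), np.float64(-14.3)]
```

Call:
step_arm:
  targets:
    - [[0,0,0,0],[0,0,0,0],[0,0,0,0],[0,0,0,0],[0,0,0,0]]

```text
time: 3.9
tool_pos: [553.9, 12.5, 99.4]
tcp_rot: [-1.091, 1.568, -1.803]
contact_force: [-3.0, -4.6, 1.9]
grip_width: 20.8
```

Call:
step_arm:
  targets:
    - [[0,-0.0075,0.0003,-2.8],[0,-0.015,0.0008,-5.7],[0,-0.0225,0.0018,-8.6],[0,-0.0299,0.0031,-11.5],[0,-0.0372,0.0048,-14.3]]

```text
time: 4.32
tool_pos: [534.1, -17.8, 99.4]
tcp_rot: [0.17, 1.569, -0.29]
contact_force: [5.2, 4.7, -3.7]
grip_width: 21.0
```

```bash
python3 - <<'E'
from h import *
lev(0.5,99)
E
```

```text
t4.32 p [534.1 -17.8  99.4] phi 63.6 tilt [ 0.002 -0.001 -1.   ] r 149.8 lev 0.2467 F [ 5.2  4.7 -3.7] M [ 0.56 -0.61  0.  ] w 21.0 q [-0.18  0.45  1.64 -0.    1.05 -1.29]
  Ftan -6.55 Frad -2.49
[np.float64(0.0004), np.float64(-0.0076), np.float64(-0.0), np.float64(-2.6)]
[np.float64(0.0004), np.float64(-0.0152), np.float64(0.0005), np.float64(-5.5)]
[np.float64(0.0004), np.float64(-0.0227), np.float64(0.0014), np.float64(-8.4)]
[np.float64(0.0004), np.float64(-0.0302), np.float64(0.0027), np.float64(-11.3)]
[np.float64(0.0004), np.float64(-0.0376), np.float64(0.0044), np.float64(-14.2)]
```

Call:
step_arm:
  targets:
    - [[0,-0.0076,0,-2.6],[0,-0.0152,0.0005,-5.5],[0,-0.0227,0.0014,-8.4],[0,-0.0302,0.0027,-11.3],[0,-0.0376,0.0044,-14.2]]

```text
time: 4.73
tool_pos: [522.2, -52.2, 99.4]
tcp_rot: [0.677, 1.566, 0.466]
contact_force: [2.2, 5.3, -2.8]
grip_width: 20.7
```

Call:
step_arm:
  targets:
    - [[0,-0.0076,0.0001,-2.8],[0,-0.0152,0.0006,-5.6],[0,-0.0215,0.0014,-8.0],[0,-0.0275,0.0025,-10.4],[0,-0.033,0.0036,-12.6]]

```text
time: 5.15
tool_pos: [518.8, -83.7, 99.4]
tcp_rot: [0.865, 1.564, 0.875]
contact_force: [-0.7, 5.8, 2.3]
grip_width: 20.7
```

```bash
python3 - <<'E'
from h import *
lev(0.8,99)
c=load("top")
for n,u,v in [("hooktip out",390,448),("tip in",418,405),("bend",424,430),("plunger",440,398)]:
    w=px2w(c,220+u/4,130+v/4,78);d=w[:2]-PV;print(n,w.round(0),np.hypot(*d).round(1),(np.arctan2(d[1],d[0])%(2*np.pi)-TH0).round(3))
E
```

```text
t5.15 p [518.8 -83.7  99.4] phi 90.6 tilt [ 0.004  0.005 -1.   ] r 149.2 lev 0.7035 F [-0.7  5.8  2.3] M [ 0.92  0.16 -0.17] w 20.7 q [-0.31  0.44  1.66  0.01  1.04 -1.89]
  Ftan -5.84 Frad 0.76
[np.float64(0.0004), np.float64(-0.0029), np.float64(-0.0008), np.float64(-0.0)]
[np.float64(0.0004), np.float64(-0.0058), np.float64(-0.0008), np.float64(-1.1)]
[np.float64(0.0004), np.float64(-0.0087), np.float64(-0.0007), np.float64(-2.2)]
[np.float64(0.0004), np.float64(-0.0116), np.float64(-0.0006), np.float64(-3.3)]
[np.float64(0.0003), np.float64(-0.0145), np.float64(-0.0004), np.float64(-4.4)]
hooktip out [ 456. -119.   78.] 214.5 0.872
tip in [ 484. -139.   78.] 191.4 0.995
bend [ 468. -142.   78.] 208.3 0.989
plunger [ 489. -153.   78.] 191.9 1.075
```

Call:
step_arm:
  targets:
    - [[0,-0.005,0.0,-2],[0,-0.01,0,-4],[0,-0.015,0,-6],[0,-0.019,0.0004,-8],[0,-0.023,0.0008,-9]]

```text
time: 5.57
tool_pos: [520.6, -105.0, 99.4]
tcp_rot: [0.795, 1.561, 0.963]
contact_force: [2.0, 7.6, 0.7]
grip_width: 20.6
```

```bash
cat >> h.py <<'E'
def avg(dl,n=5,tz=99):
    "mean tangential force over n readings; then one-step move by dl (rad)"
    P=[];F=[]
    for _ in range(n):
        bot.capture("top");o=bot.get_obs();P.append(o["tool_pos"]);F.append(o["contact_force"])
    R=Ro.from_euler("xyz",o["tcp_rot"]).as_matrix();p=np.mean(P,0);F=np.array(F);d=p[:2]-PV;th=np.arctan2(d[1],d[0])
    ft=-F[:,0]*np.sin(th)+F[:,1]*np.cos(th);c=th%(2*np.pi)-TH0;f=np.degrees(np.arctan2(R[1,1],R[0,1]))
    print("t%.2f lev %.4f r %.1f z %.1f Ftan %.2f sd %.2f Frad %.2f w %.1f"%(o["time"],c,np.hypot(*d),p[2],ft.mean(),ft.std(),(F[:,0]*np.cos(th)+F[:,1]*np.sin(th)).mean(),o["grip_width"]),"last p",o["tool_pos"].round(1))
    t=c+dl+TH0;x=np.array([*(PV+RG*np.array([np.cos(t),np.sin(t)])),tz]);tr=(f-np.degrees(t+np.pi/2)+90)%180-90
    print("row",(R.T@(x-o["tool_pos"])/1000).round(4),round(tr,1))
E
python3 - <<'E'
from h import *
avg(0.02)
E
```

```text
t5.82 lev 0.8474 r 148.8 z 99.4 Ftan -7.14 sd 0.44 Frad -2.23 w 20.7 last p [ 520.5 -104.7   99.4]
row [ 0.0004 -0.0033 -0.0013] 0.7
```

Call:
step_arm:
  targets:
    - [[0,-0.001,0,-0.4],[0,-0.002,0,-0.8],[0,-0.003,0.0001,-1.2],[0,-0.003,0.0001,-1.2],[0,-0.003,0.0001,-1.2]]

```text
time: 6.23
tool_pos: [520.7, -105.9, 99.4]
tcp_rot: [0.985, 1.558, 1.172]
contact_force: [-2.4, 5.4, 3.4]
grip_width: 20.7
```

```bash
sed -i 's/RG=150\./RG=148.6/' h.py; python3 - <<'E'
from h import *
avg(0.02)
E
```

```text
t6.48 lev 0.8526 r 148.7 z 99.4 Ftan -5.85 sd 0.27 Frad 1.66 w 20.6 last p [ 520.7 -105.8   99.4]
row [ 0.0004 -0.003   0.    ] 1.5
```

Call:
step_arm:
  targets:
    - [[0,-0.002,0,-0.4],[0,-0.003,0,-0.4],[0,-0.004,0.0,0],[0,-0.005,0,0],[0,-0.005,0,0]]

```text
time: 6.9
tool_pos: [521.3, -108.4, 99.3]
tcp_rot: [1.131, 1.555, 1.318]
contact_force: [-1.3, 8.9, 3.3]
grip_width: 20.3
```

```bash
python3 - <<'E'
from h import *
avg(0.02)
E
```

```text
t7.15 lev 0.8694 r 148.6 z 99.3 Ftan -8.79 sd 0.52 Frad 0.98 w 20.8 last p [ 521.3 -108.2   99.3]
row [ 0.0003 -0.003  -0.0001] 0.6
```

Call:
step_arm:
  targets:
    - [[0,-0.002,0,0],[0,-0.003,0,0],[0,-0.004,0.0,0],[0,-0.005,0,0],[0,-0.005,0,0]]

```text
time: 7.57
tool_pos: [521.6, -110.5, 99.3]
tcp_rot: [1.246, 1.551, 1.433]
contact_force: [-2.8, 9.2, 4.9]
grip_width: 20.6
```

```bash
python3 - <<'E'
from h import *
avg(0.02)
E
```

```text
t7.82 lev 0.8840 r 148.6 z 99.3 Ftan -9.80 sd 0.23 Frad 0.87 w 20.8 last p [ 521.6 -110.4   99.3]
row [ 0.0003 -0.003  -0.0001] -0.3
```

Call:
step_arm:
  targets:
    - [[0,-0.002,0,0],[0,-0.003,0,0],[0,-0.004,0.0,-0.4],[0,-0.005,0,-0.8],[0,-0.005,0,-0.8]]

```text
time: 8.23
tool_pos: [522.0, -112.6, 99.3]
tcp_rot: [1.306, 1.547, 1.509]
contact_force: [-2.2, 9.8, 5.3]
grip_width: 20.7
```

```bash
python3 - <<'E'
from h import *
avg(0.02)
E
```

```text
t8.48 lev 0.8983 r 148.6 z 99.3 Ftan -9.96 sd 0.35 Frad 0.91 w 20.8 last p [ 522.  -112.5   99.3]
row [ 0.0002 -0.003  -0.0001] -0.2
```

Call:
step_arm:
  targets:
    - [[0,-0.002,0,0],[0,-0.003,0,0],[0,-0.004,0.0,-0.4],[0,-0.005,0,-0.8],[0,-0.005,0,-0.8]]

```text
time: 8.9
tool_pos: [522.3, -114.3, 99.3]
tcp_rot: [1.363, 1.542, 1.58]
contact_force: [-3.9, 10.4, 5.2]
grip_width: 20.9
```

```bash
python3 - <<'E'
from h import *
avg(0.02)
E
```

```text
t9.15 lev 0.9107 r 148.7 z 99.2 Ftan -10.82 sd 0.63 Frad 1.81 w 20.7 last p [ 522.3 -114.3   99.3]
row [ 0.0002 -0.003   0.    ] -0.1
```

Call:
step_arm:
  targets:
    - [[0,-0.002,0,0],[0,-0.003,0,0],[0,-0.004,0.0,-0.4],[0,-0.005,0,-0.8],[0,-0.005,0,-0.8]]

```text
time: 9.57
tool_pos: [522.6, -116.0, 99.2]
tcp_rot: [1.397, 1.537, 1.628]
contact_force: [-3.6, 11.0, 5.5]
grip_width: 21.0
```

```bash
python3 - <<'E'
from h import *
avg(0.02)
E
```

```text
t9.82 lev 0.9223 r 148.7 z 99.3 Ftan -11.19 sd 0.42 Frad 1.48 w 20.5 last p [ 522.6 -116.    99.2]
row [ 0.0002 -0.003   0.    ] 0.0
```

Call:
step_arm:
  targets:
    - [[0,-0.002,0,0],[0,-0.003,0,0],[0,-0.004,0.0,-0.4],[0,-0.005,0,-0.8],[0,-0.005,0,-0.8]]

```text
time: 10.23
tool_pos: [522.9, -117.4, 99.2]
tcp_rot: [1.422, 1.532, 1.667]
contact_force: [-4.4, 11.3, 6.1]
grip_width: 20.9
```

```bash
python3 - <<'E'
from h import *
avg(0.02)
E
```

```text
t10.48 lev 0.9322 r 148.7 z 99.2 Ftan -12.11 sd 0.42 Frad 1.05 w 20.7 last p [ 522.9 -117.4   99.1]
row [ 0.    -0.003 -0.   ] 0.3
```

Call:
step_arm:
  targets:
    - [[0,-0.002,0,0],[0,-0.003,0,0],[0,-0.004,0.0,-0.4],[0,-0.005,0,-0.8],[0,-0.005,0,-0.8]]

```text
time: 10.9
tool_pos: [523.3, -119.1, 99.1]
tcp_rot: [1.439, 1.527, 1.699]
contact_force: [-4.7, 10.1, 5.5]
grip_width: 20.8
```

```bash
python3 - <<'E'
from h import *
avg(0.02)
E
```

```text
t11.15 lev 0.9434 r 148.6 z 99.1 Ftan -10.91 sd 0.74 Frad 1.75 w 20.8 last p [ 523.3 -119.1   99.1]
row [-0.    -0.003 -0.   ] 0.5
```

Call:
step_arm:
  targets:
    - [[0,-0.002,0,0],[0,-0.003,0,0],[0,-0.004,0.0,-0.2],[0,-0.0045,0,-0.4],[0,-0.0045,0,-0.4]]

```text
time: 11.57
tool_pos: [523.7, -120.6, 99.1]
tcp_rot: [1.455, 1.522, 1.723]
contact_force: [-4.4, 9.9, 5.6]
grip_width: 21.0
```

```bash
python3 - <<'E'
from h import *
avg(0.02)
E
```

```text
t11.82 lev 0.9543 r 148.6 z 99.1 Ftan -10.26 sd 0.31 Frad 1.86 w 20.7 last p [ 523.7 -120.6   99.1]
row [-0.    -0.003 -0.   ] 0.3
```

Call:
step_arm:
  targets:
    - [[0,-0.002,0,0],[0,-0.003,0,0],[0,-0.004,0.0,-0.2],[0,-0.004,0,-0.4],[0,-0.004,0,-0.4]]

```text
time: 12.23
tool_pos: [523.9, -121.7, 99.0]
tcp_rot: [1.47, 1.518, 1.744]
contact_force: [-5.0, 8.5, 5.1]
grip_width: 20.8
```

```bash
python3 - <<'E'
from h import *
avg(0.02)
E
```

```text
t12.48 lev 0.9614 r 148.7 z 99.1 Ftan -9.60 sd 0.42 Frad 1.76 w 20.9 last p [ 523.9 -121.7   99.1]
row [-0.0001 -0.003   0.    ] 0.3
```

Call:
step_arm:
  targets:
    - [[0,-0.002,0,0],[0,-0.003,0,0],[0,-0.004,0.0,-0.2],[0,-0.004,0,-0.4],[0,-0.004,0,-0.4]]

```text
time: 12.9
tool_pos: [524.2, -122.8, 99.0]
tcp_rot: [1.481, 1.513, 1.763]
contact_force: [-4.8, 9.4, 6.7]
grip_width: 20.6
```

```bash
python3 - <<'E'
from h import *
avg(0.02)
c=cam("scene");u,v=map(int,w2px(c,(484,-145,78)));print(u,v)
cv2.imwrite("pics/s2c.png",cv2.resize(c["color"][v-40:v+40,u-50:u+50,::-1],None,fx=7,fy=7,interpolation=cv2.INTER_CUBIC))
E
```

```text
t13.15 lev 0.9691 r 148.6 z 99.1 Ftan -9.12 sd 0.45 Frad 1.21 w 20.6 last p [ 524.2 -122.8   99.1]
row [-0.0001 -0.003   0.    ] 0.3
236 228
```

View pics/s2c.png

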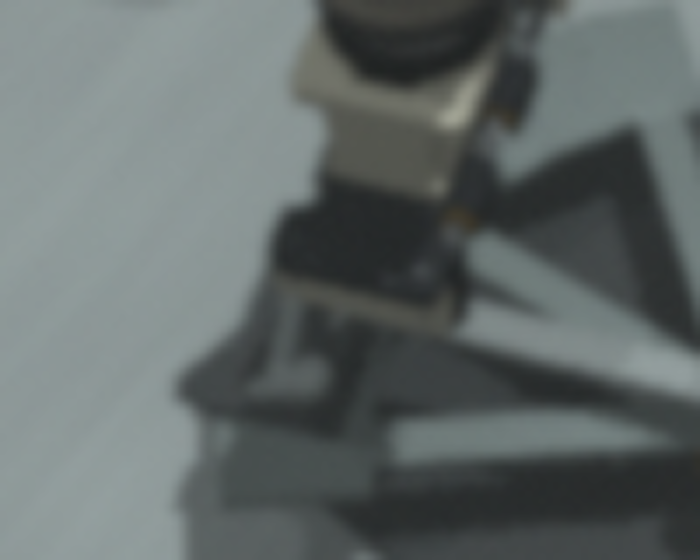

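Call:
step_arm:
  targets:
    - [[0,-0.002,0,0],[0,-0.003,0,0],[0,-0.004,0.0,-0.2],[0,-0.004,0,-0.4],[0,-0.004,0,-0.4]]

```text
time: 13.62
tool_pos: [524.6, -123.9, 99.0]
tcp_rot: [1.488, 1.509, 1.778]
contact_force: [-4.5, 7.5, 5.2]
grip_width: 20.7
```

```bash
python3 - <<'E'
from h import *
avg(0.02)
E
```

```text
t13.87 lev 0.9772 r 148.6 z 99.0 Ftan -9.87 sd 0.60 Frad 1.82 w 20.7 last p [ 524.6 -123.9   99. ]
row [-0.0002 -0.003  -0.    ] 0.3
```

Call:
step_arm:
  targets:
    - [[0,-0.002,0,0],[0,-0.003,0,0],[0,-0.004,0.0,-0.2],[0,-0.004,0,-0.4],[0,-0.004,0,-0.4]]

```text
time: 14.28
tool_pos: [525.0, -125.6, 99.0]
tcp_rot: [1.492, 1.506, 1.79]
contact_force: [-4.3, 6.5, 6.2]
grip_width: 21.3
```

```bash
python3 - <<'E'
from h import *
avg(0.02)
E
```

```text
t14.53 lev 0.9884 r 148.6 z 99.0 Ftan -8.11 sd 0.19 Frad 2.46 w 20.9 last p [ 525.  -125.5   99. ]
row [-0.0002 -0.003  -0.    ] 0.1
```

Call:
step_arm:
  targets:
    - [[0,-0.0025,0,0],[0,-0.002,0,0],[0,-0.0015,0.0,0],[0,-0.001,0,0],[0,-0.001,0,0]]

```text
time: 14.95
tool_pos: [525.1, -125.7, 99.0]
tcp_rot: [1.496, 1.505, 1.794]
contact_force: [-4.1, 4.5, 3.5]
grip_width: 20.4
```

```bash
python3 - <<'E'
from h import *
avg(0.02)
E
```

```text
t15.20 lev 0.9892 r 148.6 z 99.0 Ftan -5.23 sd 0.37 Frad 2.04 w 20.4 last p [ 525.  -125.6   99. ]
row [-0.0002 -0.003  -0.    ] 0.0
```

Call:
step_arm:
  targets:
    - [[0,-0.001,0,0],[0,-0.0005,0,0],[0,0,0.0,0],[0,0,0,0],[0,0,0,0]]

```text
time: 15.62
tool_pos: [525.0, -125.6, 99.0]
tcp_rot: [1.498, 1.504, 1.796]
contact_force: [-2.7, 3.2, 2.0]
grip_width: 20.8
```

```bash
python3 - <<'E'
from h import *
avg(0.02)
E
```

```text
t15.87 lev 0.9887 r 148.6 z 99.0 Ftan -3.49 sd 0.42 Frad 2.04 w 20.8 last p [ 525.  -125.6   99. ]
row [-0.0002 -0.0029 -0.    ] 0.1
```

Call:
step_arm:
  targets:
    - [[0,0.0,0,0],[0,0.0004,0,0],[0,0.0008,0.0,0],[0,0.001,0,0],[0,0.001,0,0]]

```text
time: 16.28
tool_pos: [525.0, -125.4, 99.0]
tcp_rot: [1.492, 1.505, 1.79]
contact_force: [-2.2, -2.2, 0.3]
grip_width: 20.4
```

```bash
python3 - <<'E'
from h import *
avg(0.02)
E
```

```text
t16.53 lev 0.9874 r 148.6 z 99.1 Ftan 3.33 sd 1.01 Frad 2.48 w 20.3 last p [ 525.  -125.4   99.1]
row [-0.0001 -0.003  -0.0001] 0.1
```

Call:
step_arm:
  targets:
    - [[0,-0.0003,0,0],[0,-0.0003,0,0],[0,-0.0003,0.0,0],[0,-0.0003,0,0],[0,-0.0003,0,0]]

```text
time: 16.95
tool_pos: [525.0, -125.5, 99.0]
tcp_rot: [1.493, 1.505, 1.791]
contact_force: [-3.0, -0.6, 0.1]
grip_width: 20.6
```

```bash
python3 - <<'E'
from h import *
avg(0.02)
E
```

```text
t17.20 lev 0.9879 r 148.6 z 99.1 Ftan 0.24 sd 0.42 Frad 2.53 w 20.7 last p [ 525.  -125.5   99. ]
row [-0.0002 -0.003  -0.    ] 0.1
```

Tangential load is about zero and the hook is carrying the lever, so I'm letting go.

Call:
step_arm:
  targets:
    - [[0,0,0,0],[0,0,0,0],[0,0,0,0],[0,0,0,0],[0,0,0,0]]
  jaw: 0

```text
time: 17.62
tool_pos: [525.1, -125.3, 99.0]
tcp_rot: [1.49, 1.505, 1.788]
contact_force: [-0.6, -0.0, -0.1]
grip_width: 49.6
```

Call:
step_arm:
  targets:
    - [[0,0,0,0],[0,0,0,0],[0,0,0,0],[0,0,0,0],[0,0,0,0]]

```text
time: 18.03
tool_pos: [525.1, -125.3, 99.0]
tcp_rot: [1.49, 1.505, 1.788]
contact_force: [-0.9, -0.5, 0.9]
grip_width: 83.0
```

Call:
step_arm:
  targets:
    - [[0,0,0,0],[0,0,0,0],[0,0,0,0],[0,0,0,0],[0,0,0,0]]

```text
time: 18.45
tool_pos: [525.1, -125.3, 99.0]
tcp_rot: [1.49, 1.505, 1.788]
contact_force: [0.1, -0.3, -0.2]
grip_width: 91.6
```

```bash
python3 - <<'E'
from h import *
avg(0.0)
rel(525,-125.5,200,100)
c=cam("scene")
print(w2px(c,(525,-125.5,140)))
cv2.imwrite("pics/s3c.png",cv2.resize(c["color"][170:290,200:350,::-1],None,fx=5,fy=5,interpolation=cv2.INTER_CUBIC))
E
```

```text
t18.70 lev 0.9872 r 148.5 z 99.0 Ftan 0.14 sd 0.36 Frad -0.24 w 91.8 last p [ 525.1 -125.3   99. ]
row [ 0.     -0.     -0.0001] 1.3
t18.70 p [ 525.1 -125.3   99. ] phi 107.1 tilt [-0.014  0.064 -0.998] r 148.5 lev 0.9871 F [-0.9  0.3  0.3] M [-0.03 -0.05  0.04] w 91.8 q [-0.41  0.48  1.59  0.06  1.11 -2.31]
  Ftan -0.50 Frad 0.83
shift [-0.1008  0.0065  0.0004] turn 7.1
(np.float64(249.34295718121433), np.float64(218.86647354815506))
```

View pics/s3c.png

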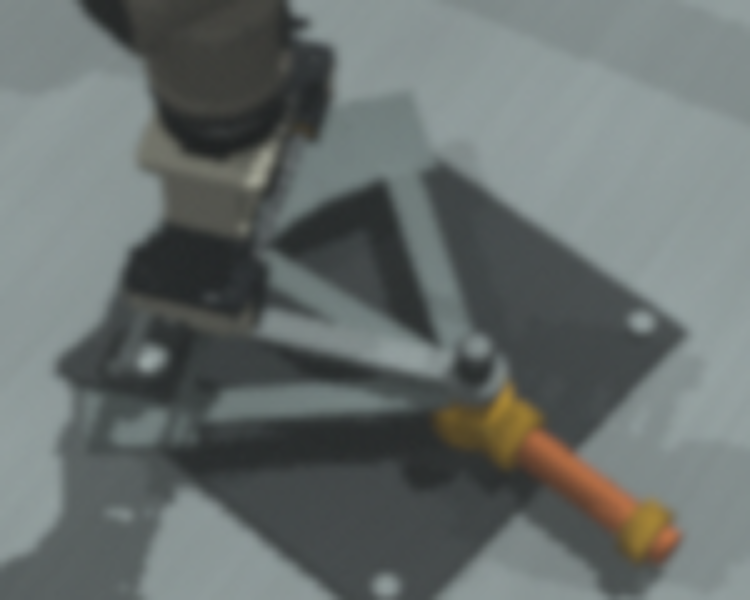

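Call:
step_arm:
  targets:
    - [[-0.015,0.001,0,0],[-0.035,0.0023,0,0],[-0.06,0.004,0,0],[-0.085,0.0055,0,0],[-0.11,0.007,0,0]]

```text
time: 19.17
tool_pos: [524.4, -125.7, 210.4]
tcp_rot: [1.494, 1.505, 1.791]
contact_force: [-0.1, 0.3, 0.4]
grip_width: 91.9
```

Call:
step_arm:
  targets:
    - [[0,0.02,0.0,0],[0,0.055,0,0],[0,0.09,0,0],[0,0.125,0,0],[0,0.15,0,0]]

```text
time: 19.58
tool_pos: [479.3, 19.7, 220.6]
tcp_rot: [1.492, 1.504, 1.79]
contact_force: [0.7, 0.9, 0.2]
grip_width: 91.8
```

```bash
python3 - <<'E'
from h import *
st()
b=cam("top");c=cam("scene")
A=cv2.resize(b["color"][130:270,220:390,::-1],(680,560),interpolation=cv2.INTER_CUBIC)
cv2.imwrite("pics/t4c.png",A)
E
```

```text
t19.58 p [479.3  19.7 220.6] phi 107.1 tilt [-0.015  0.065 -0.998] r 215.7 lev 0.2056 F [0.7 0.9 0.2] M [ 0.03 -0.06 -0.01] w 91.8 q [-0.16  0.25  1.59  0.06  1.33 -2.05]
  Ftan -1.11 Frad -0.20
```

View pics/t4c.png

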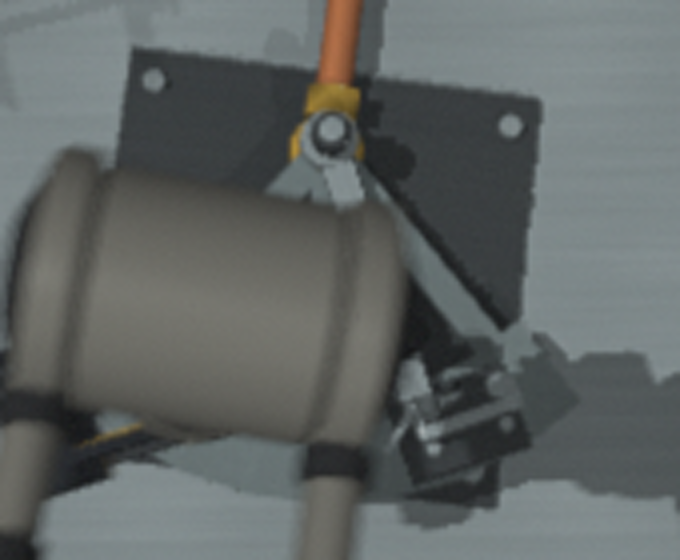

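```bash
python3 - <<'E'
from h import *
st();print(bot.close_job())
E
```

```text
t19.68 p [479.4  20.5 220.9] phi 107.3 tilt [-0.014  0.065 -0.998] r 216.1 lev 0.2022 F [-0.9 -1.1 -0.3] M [-0.03  0.02 -0.02] w 92.0 q [-0.16  0.25  1.59  0.06  1.33 -2.05]
  Ftan 1.35 Frad 0.22
the job is handed in; nothing more can be done
None
```

I drew the lever back, hooked it on the latch and let go. It stayed at about 0.99 rad by my estimate, and I handed the job in at 19.7 s of the 64 s allowed.

- **Drawing it on:** The pull rose to 12.1 N at about 0.93 rad and eased off past the crest. At about 0.985 rad the lever slipped forward nearly 2 mm and the pull dropped by 1.8 N; I took that for the click. I felt nothing like the plunger's resistance.
- **Easing back:** The load went to zero and then 3 N the other way with almost no movement, so the hook was carrying it. I set the force back to about 0 N before opening the gripper.
- **Last checks:** The last top view shows the lever's end still in the hook, with the arm clear of the valve. Wrist forces were down to sensor noise, about 1 N.
- **Less certain:**
  - The gripper hid the pin at the moment of the click, so I judged that by feel.
  - The tool tilted nearly 4° under load, with no harm I could see.
  - I had no direct reading of the plunger.
  - I did not re-measure the flux jar, spanner or coupling, but the arm never went near them.

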